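# Gauge the pickup gap of a trigger wheel

### The arm

A 6-joint arm with a two-finger parallel gripper is mounted at the origin on a cart in front of the work surface, level with it; the furniture and walls round the work are solid. World frame = base frame: x ahead of the robot, y to its left, z up, the work surface at z = 0. Lengths are in mm, angles in rad, forces in N, time in s.
With the tool pointing down it reaches from about 375 to 825 mm from the base axis. Payload 5.5 kg.
Tool frame: the origin (TCP) lies at the very end of the fingers, on their centre line; the grasp point (between the pads) lies 19 mm behind it; z points along the fingers, y is the line along which they close (so a half turn about z gives the same grasp; the last joint's range is limited). The gripper opens to 85 mm and grips with 20 to 120 N. Pads are 22 mm wide; open, the fingers measure 114 mm over their backs; the gripper's body (76 mm by 85 mm) begins 54 mm behind the grasp point. The pads swing forward as they close: fully open they stand 13 mm farther back than shut.
Start: joints at [1.192, 0.314, -0.047, 1.21, 0, 1.571], TCP at [221.88, 557.462, 231.299] pointing down, gripper open.
Joint ranges: [-2.67, 2.67], [-0.69, 1.73], [-1.03, 1.25], [-2.08, 2.16], [-1.42, 1.45], [-3.14, 3.14]. Speed limits (rad/s): [2.39, 2.39, 3.01, 3.14, 3.14, 3.14].

### API

Orientations are given as a unit quaternion [x, y, z, w].
In Python, from workcell import bot, eyes, job gives the robot as it stands. The module is installed in compiled form; this text tells all that it offers.
- The arm moves only by the tool move_arm, never from a script. Its argument "series" is one flat list of numbers, 7 for each row, row after row: the shift along the tool's x, y, z in m, then the turn, a rotation vector about the tool's x, y, z in degrees, then the closure, from 0 (fully open) to 1 (shut). In form: [x, y, z, rx, ry, rz, grip, x, y, z, rx, ry, rz, grip, ...]. A call has 1 to 20 rows; each row is the pose to reach, as a shift and turn from the pose commanded when the call began, along the tool's axes at that moment; what a row does not reach only later rows make up. A row lasts 1/12 s, in which the tool goes at most 41.7 mm and 7.16 degrees, less where a joint would pass 70% of its speed; a pose out of reach is approached as far as the arm can. A call with a gripper value outside its range is refused whole. The fingers move at their own pace and stop on an object; the grip force is fixed at half the most. Time passes only in rows, so rows that repeat a pose let the fingers close. It gives the time, the measured TCP pose, the force, the opening and the grip force at its end, in the units of the state.
- bot.sense(): the state, without advancing time (a new reading comes with each control period).
- eyes.capture(name): name is "side" or "top" or "wrist"; returns a dict with "pixels" (480x640x3 uint8, red, green, blue), "K" (3x3 intrinsics, pixels), "extrinsics" (4x4, takes a point from camera to world coordinates). Camera axes: x right, y up, looking along -z (the intrinsics and any distortion apply to the point x, -y, -z); pixel columns grow to the right and rows downward; lengths in mm; the calibration is good to about 2 mm. A picture is of the moment at which its call begins. There is no depth.
- job.sign_off(): hands the job in; it is judged then, once.
The state is a dict: "time": time; "qpos": joint angles; "joint_vel": joint speeds; "joint_torque": joint torques, N m; "ee_pos": TCP position; "ee_rot": TCP orientation; "force": force on the tool from outside, world axes, zero at the start; "torque": the same for the moment, N m; "width": opening from 0.0 (shut) to 1.0 (fully open); "grasp_force": force on a finger pad.
Only numpy, scipy, OpenCV 4.12 (cv2) and the standard library are available. Lean on these libraries where they do the work, as an engineer would, in place of code of your own. Each camera call takes 0.05 s, during which the arm holds its last target. There are 200 camera calls.

### The job

Turn the trigger wheel by the knob on its hub until its single lug squarely faces the block pickup. Then lift the taper gauge out of the tool block and slide its blade straight down, centred, into the gap between lug and pickup until it drags snugly on both faces; do not force it. Finish still holding the gauge upright at that depth, so that the gap can be read off the blade.

Things in the scene. Friction and masses are not known exactly. Their poses are not given: they have to be found in the camera images.
- rig: spindle unit, fixed to the bench: aluminium base plate 125 x 200 x 10 mm, grey gearmotor 76 x 76 mm, up to 66 mm high. Origin: on the wheel's vertical axis, at bench height; z up, its -y points from the axis to the pickup
- wheel (a joint): angle of the trigger wheel (steel disc 96 mm across on the rig, top 88 mm above the bench, one steel lug at its rim), rad, counter-clockwise from above; 0 = lug squarely faces the pickup. It starts negative, between -1.3 and -0.6, so it has to be turned counter-clockwise. It turns stiffly (0.1 N m) and stays where it is left
- knob_grip (a point): on the wheel's axis, at the middle of the black bar knob on the hub, 136 mm above the bench (the bar spans 122 to 146 mm; below it only the slim hub down to the disc). The bar is 13 mm thick and 44 mm long; its length runs along this frame's y, towards the lug (-y)
- lug_face (a point): middle of the upper edge of the lug's flat outer face, 60 mm from the wheel's axis, 101 mm above the bench. The upright face is 26 mm wide, 33 mm high and looks along this frame's -y; above the edge a bevel leans back 4 mm over 4 mm, so the lug's top is at 105 mm
- pickup: block pickup (black block 30 wide x 40 x 34 mm) on an angle bracket bolted to the base plate, fixed; origin on the base plate 10 mm above the bench, under the sensing face; axes parallel to the rig's
- pickup_face (a point): middle of the upper edge of the pickup's flat upright sensing face, 101 mm above the bench; face 30 mm wide, looking along this frame's +y towards the wheel. Above the edge a bevel leans back 4 mm over 4 mm (top at 105 mm). With the lug facing it, the gap between the two parallel faces is 5 to 8 mm, different every time, and free down to the base plate
- gauge: taper gauge, 70 g: black handle 24 (x) x 16 (y) x 45 mm (z) and below it a steel blade 14 mm wide (x), 65 mm long, whose thickness (y) grows evenly and alike on both sides from 1.5 mm at the tip to 10 mm at the handle; origin where the blade meets the handle, z up along the gauge. At the start it hangs upright in the tool block (its handle stands on the block's top, 72 mm above the bench), to be drawn straight up. It wedges softly: 1 mm deeper is 0.13 mm thicker
- gauge_grip (a point): centre of the gauge's handle, 22.5 mm above the origin of the gauge, axes as the gauge
- gauge_tip (a point): the lower end of the gauge's blade, 87.5 mm below the centre of the handle
- stand: wooden tool block 66 x 92 x 72 mm, fixed to the bench; origin under its centre, axes parallel to the gauge's as it hangs there. The gauge's slot is in the middle of its top; three short bits stand in holes near its corners (22 mm and 33 mm from the middle along x and y), up to 22 mm above its top
Things that resemble listed ones, but are neither listed nor needed, are in the scene too. Of the things shaped like the gauge, the black one is meant.

How it is judged (in metres and radians):
On the way, in this order (a step that is already met when the one before it is completed fails the run):
1. the lug has been turned to face the pickup (value of joint wheel between -0.12 and 0.12 rad and velocity of joint wheel between -0.1 and 0.1 rad/s), for 0.2 s.
2. the gauge has been lifted out of the tool block (height (world z) of gauge_tip above 0.075 m and contact force between gauge and the fingers above 0.5 N), for 0.1 s.
3. the blade is between lug and pickup and drags on both (z of gauge_tip in the frame of pickup_face below -0.02 m and x of gauge_tip in the frame of pickup_face between -0.008 and 0.008 m and y of gauge_tip in the frame of pickup_face between -0.001 and 0.01 m and contact force between gauge and pickup between 0.7 and 22 N and contact force between gauge and rig between 0.7 and 22 N), for 0.2 s.
At the end, for the whole second after the job is handed in: lug within 0.12 rad of the pickup; gauge held in the fingers, at rest, upright within 0.1 rad, square to the pickup within 0.2 rad; blade 20 mm or more down in the gap, within 8 mm of the middle of the face, pressing on lug and on pickup with 0.7 to 22 N each (all of step 3 and value of joint wheel between -0.12 and 0.12 rad and angle between gauge_tip's own z axis and vertical below 0.1 rad and angle between the y axis of gauge and the y axis of pickup, either way round below 0.2 rad and contact force between gauge and the fingers above 1 N and linear speed of gauge below 0.02 m/s); the arm keeps its last pose, push and grip.
It fails at once if the gauge was forced: more than 35 N on lug or pickup (contact force between gauge and pickup above 35 N or contact force between gauge and rig above 35 N).
It also fails if it takes over 53 s, if anything falls off the work surface, if the arm or the gripper's body presses on something with over 40 N, if the wrist force passes 120 N, or if a joint passes its speed limit or range.

## Working session

There is one attempt and no reset: what is moved stays moved. The work goes in short steps, Python scripts to look and compute and a tool call to move; the robot and the scene stay as the last step left them, time stands still between calls to the robot, and variables do not carry over. Pictures are saved under pics/ and viewed, at most 10 in all, crops included, and the job is handed in when it is done.

Besides the shell and the picture viewer there is one more tool, called after "Call:" as name(argument=value, ...) on one line, values as JSON. move_arm: Moves the arm, as the interface text tells. Its arguments: {"type":"object","properties":{"series":{"type":"array","items":{"type":"number"}}},"required":["series"]}

```bash
mkdir -p pics
python3 - <<'E'
from workcell import bot, eyes, job
import cv2, numpy as np
s=bot.sense()
for k in s: print(k,np.round(s[k],4))
for n in ["top","side","wrist"]:
    c=eyes.capture(n); cv2.imwrite(f"pics/{n}0.png",c["pixels"][...,::-1]); np.savez(f"pics/{n}0.npz",**c)
    print(n,c.keys(),c["K"].round(1).tolist(),c["extrinsics"].round(3).tolist())
E
```

```text
time 0.0
qpos [ 1.192   0.3142 -0.0481  1.2102  0.      1.5708]
joint_vel [-0.0013  0.0021  0.0001  0.0005  0.0011 -0.0004]
joint_torque [-1.70000e-03 -5.39591e+01  3.39747e+01  1.94000e-02 -1.00000e-04
 -0.00000e+00]
ee_pos [221.6636 556.8766 230.4123]
ee_rot [ 1.883e-01  9.821e-01 -9.000e-04 -2.000e-04]
force [ 0.1743  0.3967 -0.19  ]
torque [-0.0209  0.068  -0.0258]
grasp_force 0.0
width 1.0009
top dict_keys(['pixels', 'K', 'extrinsics']) [[546.1, 0.0, 319.4], [0.0, 546.1, 239.7], [0.0, 0.0, 1.0]] [[0.002, 0.986, -0.164, 365.573], [-1.0, 0.001, -0.003, -6.442], [-0.003, 0.164, 0.986, 1170.084], [0.0, 0.0, 0.0, 1.0]]
side dict_keys(['pixels', 'K', 'extrinsics']) [[564.0, 0.0, 324.5], [0.0, 564.0, 248.8], [0.0, 0.0, 1.0]] [[0.96, 0.114, -0.256, 197.049], [-0.28, 0.422, -0.862, -1199.807], [0.009, 0.899, 0.437, 711.645], [0.0, 0.0, 0.0, 1.0]]
wrist dict_keys(['pixels', 'K', 'extrinsics']) [[361.5, 0.0, 320.2], [0.0, 361.5, 243.1], [0.0, 0.0, 1.0]] [[0.369, -0.886, -0.28, 149.388], [0.929, 0.351, 0.114, 586.105], [-0.003, -0.302, 0.953, 373.495], [0.0, 0.0, 0.0, 1.0]]
```

View pics/top0.png

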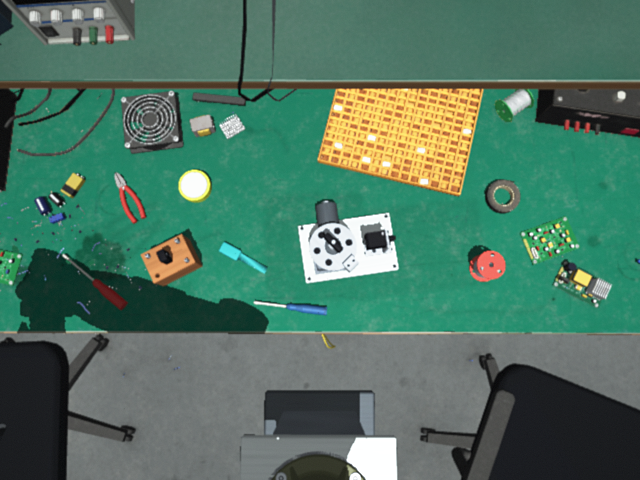

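View pics/side0.png

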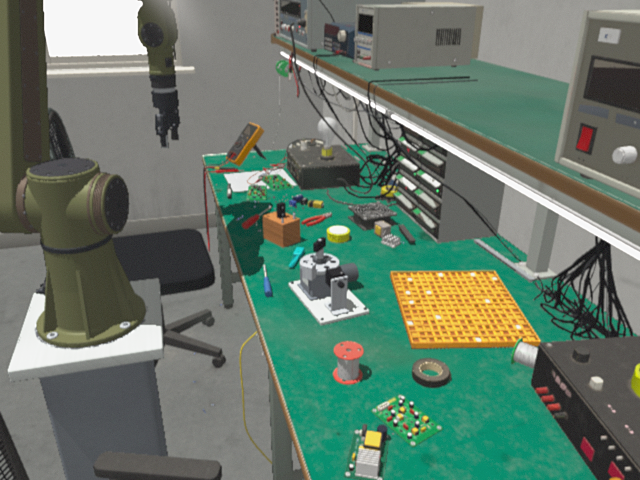

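The top view shows the rig at about (333,243), with the pickup to its right at (377,238) and the lug at lower right, about (350,262). The tool block is at (171,258), with the black gauge in its middle. The teal gauge at (243,257) is a decoy. I'll zoom in on the rig and the block.

```bash
cat > h.py <<'E'
import numpy as np, cv2
def ray(c,u,v):
    K=c["K"];E=c["extrinsics"]
    d=np.array([(u-K[0,2])/K[0,0],-(v-K[1,2])/K[1,1],-1.0])
    return E[:3,3],E[:3,:3]@d
def onz(c,u,v,z):
    o,d=ray(c,u,v); return o+d*(z-o[2])/d[2]
def proj(c,p):
    E=c["extrinsics"];q=E[:3,:3].T@(np.asarray(p,float)-E[:3,3]);K=c["K"]
    return np.array([K[0,2]+K[0,0]*q[0]/-q[2],K[1,2]+K[1,1]*-q[1]/-q[2]])
E
python3 - <<'E'
from h import *
c=np.load("pics/top0.npz"); im=c["pixels"]
def crop(x,y,w,h,s): return cv2.resize(im[y:y+h,x:x+w],None,fx=s,fy=s,interpolation=cv2.INTER_CUBIC)
a=crop(285,190,125,100,5); b=crop(130,225,80,70,5)
cv2.imwrite("pics/c0.png",a[...,::-1])
hsv=cv2.cvtColor(im,cv2.COLOR_RGB2HSV)
m=((hsv[...,1]<60)&(hsv[...,2]>190)).astype(np.uint8); m[:190]=0;m[300:]=0;m[:,:285]=0;m[:,410:]=0
cs=max(cv2.findContours(m,0,2)[0],key=cv2.contourArea)
r=cv2.minAreaRect(cs);print(r)
for p in cv2.boxPoints(r): print("plate",p,onz(c,*p,10).round(1))
m=cv2.inRange(hsv,(5,80,80),(22,255,255)); m[:225]=0;m[295:]=0;m[:,:130]=0;m[:,210:]=0
cs=max(cv2.findContours(m,0,2)[0],key=cv2.contourArea)
r=cv2.minAreaRect(cs);print(r)
for p in cv2.boxPoints(r): print("stand",p,onz(c,*p,72).round(1))
print("hub",onz(c,331,240,88),"knob",onz(c,332,239,146),"lug",onz(c,350,262,105),"pick",onz(c,377,238,105),"gauge",onz(c,166,256,117))
E
```

```text
((347.8724365234375, 247.62844848632812), (58.016204833984375, 94.21600341796875), 81.67434692382812)
plate [297.06055 225.74725] [588.7  45.7  10. ]
plate [390.28363 212.10486] [ 619.2 -156.4   10. ]
plate [398.68433 269.50964] [ 494.  -171.9   10. ]
plate [305.46124 283.15204] [464.5  26.8  10. ]
((169.66351318359375, 260.2543029785156), (38.89865493774414, 51.3393440246582), 62.7004280090332)
stand [137.9326  254.74445] [516.4 365.7  72. ]
stand [183.55382 231.19801] [565.1 275.   72. ]
stand [201.39442 265.76416] [494.1 235.8  72. ]
stand [155.77321 289.3106 ] [446.3 325.8  72. ]
hub [544.66735242 -26.22082832  88.        ] knob [536.99788788 -27.06481416 146.        ] lug [498.12348865 -63.14928006 105.        ] pick [ 545.99805647 -116.88084979  105.        ] gauge [507.81648129 295.5674734  117.        ]
```

View pics/c0.png

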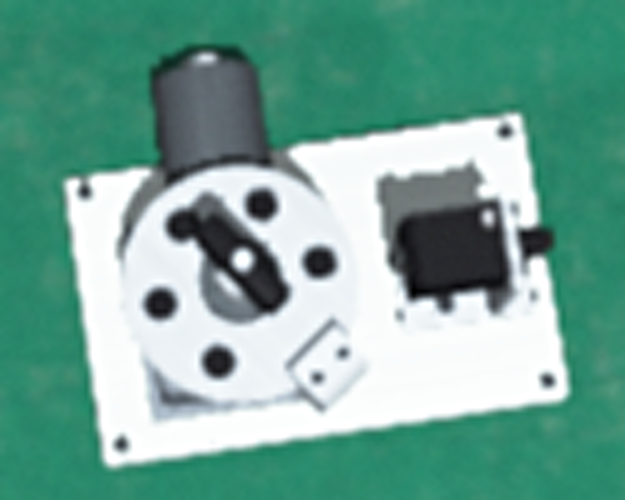

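The disc centre is at crop (241,283), which puts the axis at about (531,-31). The pickup lies to the right, about 8.5° up in the image. The knob and lug point lower-right, about 53° down, so the wheel is at roughly -1.07 rad. Next I'll move the arm over the rig for a wrist view.

Call:
move_arm(series=[-0.484, -0.466, -0.02, 0, 0, 121, 0, -0.484, -0.466, -0.02, 0, 0, 121, 0, -0.484, -0.466, -0.02, 0, 0, 121, 0, -0.484, -0.466, -0.02, 0, 0, 121, 0, -0.484, -0.466, -0.02, 0, 0, 121, 0, -0.484, -0.466, -0.02, 0, 0, 121, 0, -0.484, -0.466, -0.02, 0, 0, 121, 0, -0.484, -0.466, -0.02, 0, 0, 121, 0, -0.484, -0.466, -0.02, 0, 0, 121, 0, -0.484, -0.466, -0.02, 0, 0, 121, 0, -0.484, -0.466, -0.02, 0, 0, 121, 0, -0.484, -0.466, -0.02, 0, 0, 121, 0, -0.484, -0.466, -0.02, 0, 0, 121, 0, -0.484, -0.466, -0.02, 0, 0, 121, 0, -0.484, -0.466, -0.02, 0, 0, 121, 0, -0.484, -0.466, -0.02, 0, 0, 121, 0, -0.484, -0.466, -0.02, 0, 0, 121, 0, -0.484, -0.466, -0.02, 0, 0, 121, 0, -0.484, -0.466, -0.02, 0, 0, 121, 0, -0.484, -0.466, -0.02, 0, 0, 121, 0])

```text
time: 1.82
ee_pos: [498.6, -53.6, 251.0]
ee_rot: [0.947, 0.321, -0.0, -0.0]
force: [-0.4, 1.1, 0.3]
width: 1.001
grasp_force: 0.0
```

Run:
```python
from workcell import bot, eyes
import numpy as np, cv2
s=bot.sense()
print(s["time"],s["qpos"].round(3) if hasattr(s["qpos"],'round') else s["qpos"],s["ee_pos"],s["ee_rot"],s["force"])
c=eyes.capture("wrist"); cv2.imwrite("pics/w1.png",c["pixels"][...,::-1]); np.savez("pics/w1.npz",**c); print(c["extrinsics"].round(3).tolist())
```

```text
1.8167 [-0.107  0.121 -0.244  1.207  0.     2.38 ] [498.56267863 -53.60019454 251.04154922] [ 9.46915246e-01  3.21482872e-01 -3.58077920e-04 -3.88494120e-04] [-0.4301744   1.11944937  0.28668384]
[[0.609, 0.755, 0.242, 559.693], [-0.793, 0.581, 0.185, -6.263], [-0.001, -0.304, 0.953, 393.981], [0.0, 0.0, 0.0, 1.0]]
```

View pics/w1.png

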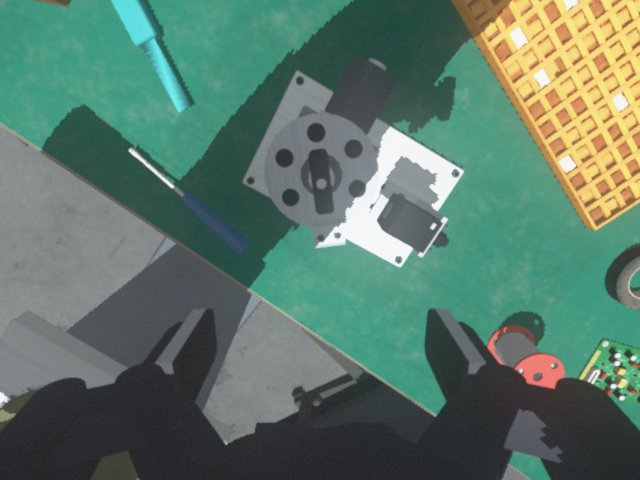

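The wrist view shows the knob on the disc at (321,183), with its bar running almost vertically from (320,150) to (323,213). The lug is at about (330,238) and the pickup block at about (410,222). I'll enlarge this and measure.

Run:
```python
from h import *
c=np.load("pics/w1.npz"); im=c["pixels"]
g=im[100:280,250:470]; lab=cv2.cvtColor(g,cv2.COLOR_RGB2LAB); lab[...,0]=cv2.createCLAHE(3,(3,3)).apply(lab[...,0])
cv2.imwrite("pics/c1.png",cv2.resize(cv2.cvtColor(lab,cv2.COLOR_LAB2BGR),None,fx=3.3,fy=3.3,interpolation=cv2.INTER_CUBIC))
gr=cv2.cvtColor(im,cv2.COLOR_RGB2GRAY)
m=np.zeros_like(gr); m[140:225,295:350]=(gr[140:225,295:350]<45)
n,l,st,ce=cv2.connectedComponentsWithStats(m); 
for i in range(1,n):
    if st[i,4]>100:
        r=cv2.minAreaRect(np.argwhere(l==i)[:,::-1].astype(np.float32)); print(st[i],ce[i],r)
h=cv2.HoughCircles(cv2.GaussianBlur(gr,(5,5),0),cv2.HOUGH_GRADIENT,1.5,100,param1=60,param2=20,minRadius=45,maxRadius=65)
print(h)
for p in h[0]: print(onz(c,p[0],p[1],88))
for p in [(321,183),(320,150),(323,213)]: print(onz(c,*p,146))
```

```text
[[[558.75  62.25  60.75]
  [323.25 170.25  59.1 ]
  [581.25 171.75  54.15]
  [548.25 330.75  55.8 ]
  [269.25 366.75  55.8 ]
  [117.75 210.75  62.4 ]
  [206.25 278.25  59.1 ]
  [204.75 132.75  64.05]
  [444.75  84.75  64.05]
  [425.25 200.25  45.9 ]
  [365.25 300.75  64.05]
  [354.75 434.25  59.1 ]
  [570.75 434.25  62.4 ]
  [ 74.25 437.25  60.45]
  [443.25 366.75  47.55]]]
[ 708.56428656 -121.79957588   88.        ]
[534.11675351 -28.73462752  88.        ]
[ 664.50096961 -200.32645036   88.        ]
[ 545.56110777 -293.59708005   88.        ]
[ 348.25514799 -104.27775639   88.        ]
[398.52305914  90.96046737  88.        ]
[391.36635196  -3.40582483  88.        ]
[499.32079342  65.65819114  88.        ]
[643.82425194 -63.60361944  88.        ]
[ 567.29323932 -113.42917857   88.        ]
[ 462.7369724  -133.59075232   88.        ]
[ 334.36370141 -225.67083159   88.        ]
[ 475.17445949 -408.4609989    88.        ]
[147.4568692   10.29045634  88.        ]
[ 454.12805074 -241.79083625   88.        ]
[531.22256782 -28.51394007 146.        ]
[548.16242563 -14.63390681 146.        ]
[515.45390076 -42.4231827  146.        ]
```

View pics/c1.png

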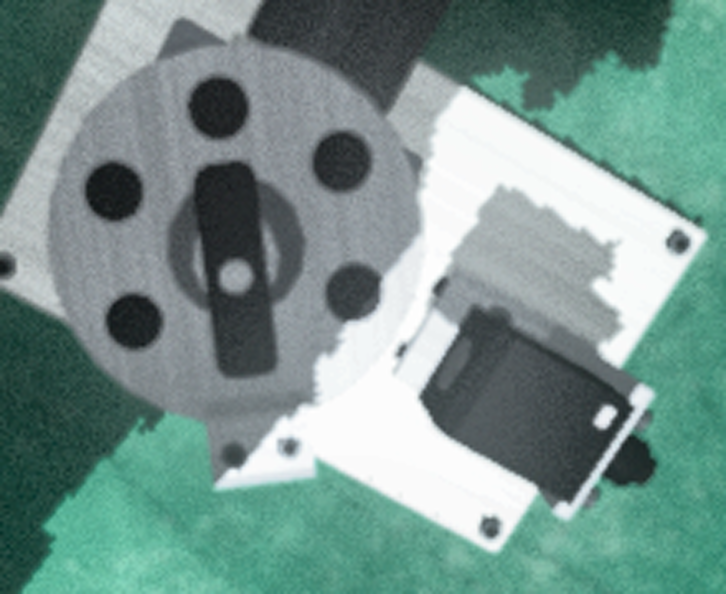

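Run:
```python
from h import *
c=np.load("pics/w1.npz")
P=lambda x,y,z: onz(c,250+x/3.3,100+y/3.3,z)[:2]
yaw=lambda a,b: np.degrees(np.arctan2(*(b-a)[::-1]))
a,b=P(227,163,146),P(247,377,146); print("knob",a,b,(a+b)/2,np.hypot(*(b-a)),yaw(b,a))
r1,r2=P(677,241,10),P(490,527,10); print("screws",r1,r2,np.hypot(*(r1-r2)),yaw(r2,r1))
l=P(5,265,10); print("left screw",l,np.hypot(*(l-r2)),yaw(r2,l)-90)
l1,l2=P(215,490,101),P(316,477,101);print("lug bottom edges(lower z?)",l1,l2,np.hypot(*(l1-l2)),yaw(l1,l2))
s1,s2=P(232,455,105),P(290,446,105);print("lug screws",s1,s2,(s1+s2)/2,yaw(s1,s2))
for q in [(487,308),(423,400),(425,418),(645,392),(570,505)]: print("pick",q,P(*q,105))
```

```text
knob [547.98108863 -13.75659113] [515.53917391 -43.9975394 ] [531.76013127 -28.87706527] 44.35079236146143 42.98901493734241
screws [ 609.7153956  -145.98036785] [ 500.5007723  -162.98478829] 110.53046755080733 8.849743093207612
left screw [473.10311614  19.21765884] 184.25081629502606 8.551458739594949
lug bottom edges(lower z?) [478.78406312 -62.63206704] [497.49707273 -81.15157361] 26.32772022177372 -44.702227823058685
lug screws [489.94661377 -59.60878456] [500.75940747 -69.77002208] [495.35301062 -64.68940332] -43.22068454226517
pick (487, 308) [557.47079712 -86.02862165]
pick (423, 400) [530.36107012 -88.63288105]
pick (425, 418) [527.1212471 -92.0416382]
pick (645, 392) [ 565.60443586 -131.09027793]
pick (570, 505) [ 532.17920407 -136.49148502]
```

The measurements agree with the known sizes: the knob reads 44.35 mm long (44 expected), the lug 26.3 mm wide, and the plate yaw is 8.7°. The axis is at (531.8,-28.8) and the knob bar yaw is 43°, so it needs about +55°. Next I'll descend and grip the knob.

Call:
move_arm(series=[0.0414, 0.0005, 0.03, 0, 0, -5.5, 0, 0.0414, 0.0005, 0.06, 0, 0, -5.5, 0, 0.0414, 0.0005, 0.09, 0, 0, -5.5, 0, 0.0414, 0.0005, 0.115, 0, 0, -5.5, 0, 0.0414, 0.0005, 0.133, 0, 0, -5.5, 0, 0.0414, 0.0005, 0.133, 0, 0, -5.5, 0, 0.0414, 0.0005, 0.133, 0, 0, -5.5, 1, 0.0414, 0.0005, 0.133, 0, 0, -5.5, 1, 0.0414, 0.0005, 0.133, 0, 0, -5.5, 1, 0.0414, 0.0005, 0.133, 0, 0, -5.5, 1, 0.0414, 0.0005, 0.133, 0, 0, -5.5, 1, 0.0414, 0.0005, 0.133, 0, 0, -5.5, 1, 0.0414, 0.0005, 0.133, 0, 0, -5.5, 1, 0.0414, 0.0005, 0.133, 0, 0, -5.5, 1, 0.0414, 0.0005, 0.133, 0, 0, -5.5, 1, 0.0414, 0.0005, 0.133, 0, 0, -5.5, 1, 0.0414, 0.0005, 0.133, 0, 0, -5.5, 1, 0.0414, 0.0005, 0.133, 0, 0, -5.5, 1])

```text
time: 3.37
ee_pos: [532.1, -28.5, 119.7]
ee_rot: [0.931, 0.365, 0.001, -0.001]
force: [-5.1, 4.3, 10.7]
width: 0.17
grasp_force: 58.5
```

Call:
move_arm(series=[0, 0, 0, 0, 0, -5, 1, 0, 0, 0, 0, 0, -10, 1, 0, 0, 0, 0, 0, -15, 1, 0, 0, 0, 0, 0, -20, 1, 0, 0, 0, 0, 0, -25, 1, 0, 0, 0, 0, 0, -30, 1, 0, 0, 0, 0, 0, -35, 1, 0, 0, 0, 0, 0, -40, 1, 0, 0, 0, 0, 0, -45, 1, 0, 0, 0, 0, 0, -50, 1, 0, 0, 0, 0, 0, -55, 1, 0, 0, 0, 0, 0, -55.5, 1, 0, 0, 0, 0, 0, -55.5, 1, 0, 0, 0, 0, 0, -55.5, 1, 0, 0, 0, 0, 0, -55.5, 1])

```text
time: 4.62
ee_pos: [531.9, -28.5, 119.6]
ee_rot: [0.654, 0.757, 0.001, -0.001]
force: [-5.5, 5.1, 9.8]
width: 0.169
grasp_force: 58.7
```

Run:
```python
from workcell import bot, eyes
from h import *
s=bot.sense()
print(s["time"],s["ee_pos"],s["ee_rot"],s["force"],s["torque"])
c=eyes.capture("top"); np.savez("pics/t2.npz",**c)
w=eyes.capture("wrist"); np.savez("pics/w2.npz",**w)
im=c["pixels"]; a=cv2.resize(im[195:290,285:410],None,fx=4,fy=4,interpolation=cv2.INTER_CUBIC)
b=cv2.resize(w["pixels"],(500,375))
cv2.imwrite("pics/c2.png",np.hstack([np.vstack([a,np.zeros((0,500,3),np.uint8)])])[...,::-1]); cv2.imwrite("pics/w2.png",w["pixels"][...,::-1])
```

```text
4.6167 [531.85683388 -28.47916601 119.64198397] [ 0.65390984  0.75657087  0.00106631 -0.00114281] [-5.50389558  5.06185526  9.77683326] [ 1.05846715  1.30548027 -0.06226441]
```

View pics/w2.png

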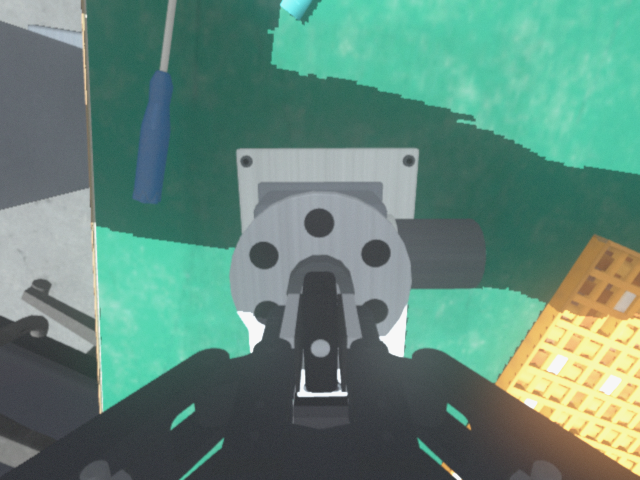

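The wrist view shows the knob bar at (320,335) parallel to the plate's sides, and the plate edge (237..418,150) is level in the image, so the lug faces the pickup. I'll open, rise and put the camera above the gap to check.

Call:
move_arm(series=[0, 0, 0, 0, 0, 0, 0, 0, 0, 0, 0, 0, 0, 0, 0, 0, 0, 0, 0, 0, 0, 0, 0, 0, 0, 0, 0, 0, 0, 0, 0, 0, 0, 0, 0, 0, 0, 0, 0, 0, 0, 0, 0, 0, -0.03, 0, 0, 0, 0, 0, 0, -0.07, 0, 0, 0, 0, 0, 0, -0.105, 0, 0, 0, 0, -0.035, -0.001, -0.13, 0, 0, 0, 0, -0.07, -0.001, -0.13, 0, 0, 0, 0, -0.105, -0.002, -0.13, 0, 0, 0, 0, -0.138, -0.002, -0.13, 0, 0, 0, 0, -0.138, -0.002, -0.13, 0, 0, 0, 0, -0.138, -0.002, -0.13, 0, 0, 0, 0])

```text
time: 5.97
ee_pos: [550.3, -168.2, 247.9]
ee_rot: [0.655, 0.755, -0.0, -0.0]
force: [-0.4, -0.1, 0.3]
width: 1.004
grasp_force: 0.0
```

Run:
```python
from workcell import bot, eyes
from h import *
s=bot.sense()
print(s["time"],s["ee_pos"],s["ee_rot"],s["force"],s["width"])
w=eyes.capture("wrist"); np.savez("pics/w3.npz",**w)
for p in [(531.8,-28.8,146),(541.5,-91,101)]: print(proj(w,p))
u,v=proj(w,(541.5,-91,101)).astype(int)
g=w["pixels"][max(v-85,0):v+65,max(u-100,0):u+100]; print(max(u-100,0),max(v-85,0))
lab=cv2.cvtColor(g,cv2.COLOR_RGB2LAB); lab[...,0]=cv2.createCLAHE(3,(3,3)).apply(lab[...,0])
cv2.imwrite("pics/c3.png",cv2.resize(cv2.cvtColor(lab,cv2.COLOR_LAB2BGR),None,fx=4,fy=4,interpolation=cv2.INTER_CUBIC))
```

```text
5.9667 [ 550.31888405 -168.19502172  247.90401284] [ 6.55263583e-01  7.55400278e-01 -3.60023308e-05 -2.34821301e-04] [-0.36229566 -0.11307666  0.25996469] 1.003504200932858
[323.87619785  16.77616059]
[324.15717967 128.1752581 ]
224 43
```

View pics/c3.png

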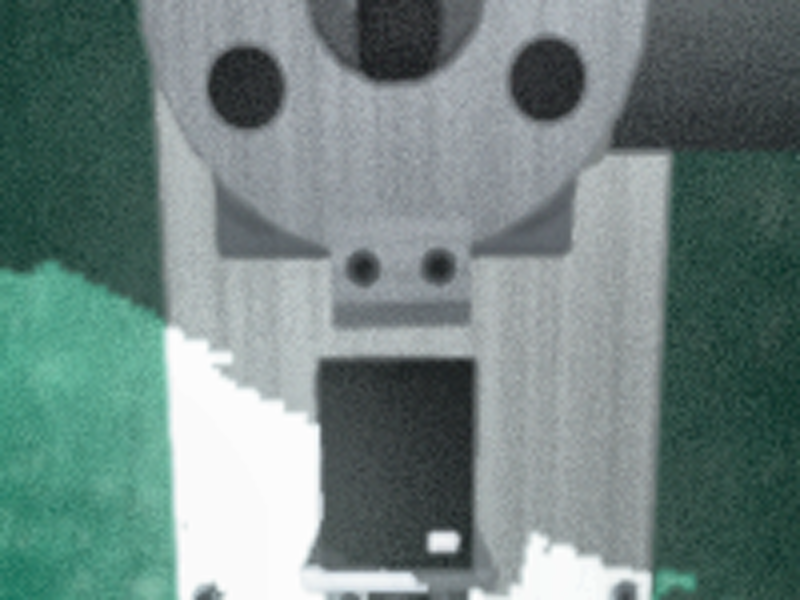

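The gap lies between the lug's lower bevel edge at crop (334..470,327) and the pickup's face edge at crop (317..473,357). The two edges are parallel.

Run:
```python
from h import *
c=np.load("pics/w3.npz"); print(c["extrinsics"][:3,3])
P=lambda x,y,z: onz(c,224+x/4,43+y/4,z)[:2]
yaw=lambda a,b: np.degrees(np.arctan2(*(b-a)[::-1]))
l1,l2=P(334,327,101),P(470,326.5,101); p1,p2=P(317,357,101),P(473,356.5,101)
print("lug",l1,l2,np.hypot(*(l2-l1)),yaw(l1,l2)); print("pick",p1,p2,np.hypot(*(p2-p1)),yaw(p1,p2))
m=(l1+l2)/2;n=(p1+p2)/2; ax=np.array([531.8,-28.8]);u=np.array([.1513,-.9885])
print(m,n,"gap",(n-m)@u,"dist",(m-ax)@u,(n-ax)@u, "mid",(m+n)/2)
for q in [(.5*(p1+p2))]: print("pick lateral",(n-ax)@np.array([.9885,.1513]),"lug lat",(m-ax)@np.array([.9885,.1513]))
t=np.load("pics/t2.npz"); im=t["pixels"]
from workcell import eyes
```

```text
[538.99694669 -91.30683304 390.89344426]
lug [528.57162413 -90.341911  ] [554.20614681 -86.57179468] 25.910278459326225 8.366615916025312
pick [526.06445762 -96.22348381] [555.64781739 -91.88464235] 29.899844823099833 8.343794311309171
[541.38888547 -88.45685284] [540.8561375  -94.05406308] gap 5.452237553585519 dist 60.421597407879545 65.87383496146506 mid [541.12251149 -91.25545796]
pick lateral -0.920947820929241 lug lat 0.45253145363882474
```

The gap is about 5.45 mm with its middle at (541.1,-91.3) and yaw 8.4°. The lug reads 60.4 mm from the axis (60 expected). The wheel is set, so I'll move over to the tool block.

Call:
move_arm(series=[0.489, 0.09, 0, 0, 0, -110, 0, 0.489, 0.09, 0, 0, 0, -110, 0, 0.489, 0.09, 0, 0, 0, -110, 0, 0.489, 0.09, 0, 0, 0, -110, 0, 0.489, 0.09, 0, 0, 0, -110, 0, 0.489, 0.09, 0, 0, 0, -110, 0, 0.489, 0.09, 0, 0, 0, -110, 0, 0.489, 0.09, 0, 0, 0, -110, 0, 0.489, 0.09, 0, 0, 0, -110, 0, 0.489, 0.09, 0, 0, 0, -110, 0, 0.489, 0.09, 0, 0, 0, -110, 0, 0.489, 0.09, 0, 0, 0, -110, 0, 0.489, 0.09, 0, 0, 0, -110, 0, 0.489, 0.09, 0, 0, 0, -110, 0, 0.489, 0.09, 0, 0, 0, -110, 0, 0.489, 0.09, 0, 0, 0, -110, 0, 0.489, 0.09, 0, 0, 0, -110, 0, 0.489, 0.09, 0, 0, 0, -110, 0])

```text
time: 7.52
ee_pos: [567.9, 331.2, 248.3]
ee_rot: [-0.244, 0.97, 0.0, -0.0]
force: [0.4, 0.0, -0.4]
width: 1.001
grasp_force: 0.0
```

Run:
```python
from workcell import bot, eyes
from h import *
s=bot.sense()
print(s["time"],np.round(s["qpos"],3),s["ee_pos"],s["ee_rot"],s["force"],s["width"])
w=eyes.capture("wrist"); np.savez("pics/w4.npz",**w)
u,v=proj(w,(507.8,295.6,117)).astype(int)
x0,y0=max(u-100,0),max(v-75,0); print(x0,y0)
g=w["pixels"][y0:y0+150,x0:x0+200]
lab=cv2.cvtColor(g,cv2.COLOR_RGB2LAB); lab[...,0]=cv2.createCLAHE(3,(3,3)).apply(lab[...,0])
cv2.imwrite("pics/c4.png",cv2.resize(cv2.cvtColor(lab,cv2.COLOR_LAB2BGR),None,fx=4,fy=4,interpolation=cv2.INTER_CUBIC))
```

```text
7.5167 [0.528 0.42  0.144 1.294 0.    0.034] [567.88728378 331.15241595 248.2612566 ] [-2.44447373e-01  9.69662536e-01  4.90662209e-05 -2.16178475e-04] [ 0.37472924  0.03233914 -0.35266041] 1.0012632193284368
215 65
```

View pics/c4.png

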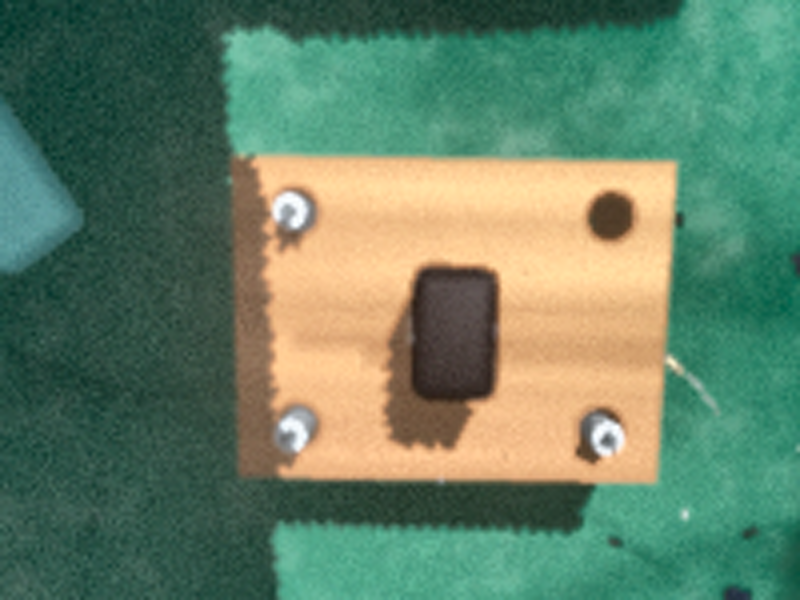

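The crop shows the handle's top at (414..497, 268..398), centred at (455,333). The block's corners are at (236,157), (678,162), (659,483) and (240,478), with bits near three corners.

Run:
```python
from h import *
c=np.load("pics/w4.npz"); im=c["pixels"]
P=lambda x,y,z: onz(c,215+x/4,65+y/4,z)[:2]
yaw=lambda a,b: np.degrees(np.arctan2(*(b-a)[::-1]))
g=cv2.resize(im[65:215,215:415],None,fx=4,fy=4,interpolation=cv2.INTER_CUBIC); hsv=cv2.cvtColor(g,cv2.COLOR_RGB2HSV)
sub=((hsv[...,2]<70)).astype(np.uint8); m=np.zeros_like(sub); m[240:425,400:510]=sub[240:425,400:510]
k=max(cv2.findContours(cv2.morphologyEx(m,cv2.MORPH_OPEN,np.ones((9,9))),0,2)[0],key=cv2.contourArea); print(cv2.minAreaRect(k))
H=[P(*q,117) for q in [(414,268),(497,268),(496,398),(414,398)]]
print("handle",np.mean(H,0),np.hypot(*(H[1]-H[0])),np.hypot(*(H[2]-H[1])),yaw(H[1],H[0]),yaw(H[3],H[0]))
S=[P(*q,72) for q in [(236,157),(678,162),(659,483),(240,478)]]
print("stand",np.mean(S,0),[np.hypot(*(S[i]-S[i-1])) for i in range(4)],[yaw(S[1],S[0]),yaw(S[2],S[3]),yaw(S[3],S[0]),yaw(S[2],S[1])])
B=[P(*q,94) for q in [(292,212),(293,432),(606,438)]]; print("bits",[np.hypot(*(B[1]-B[0])),np.hypot(*(B[2]-B[1]))],(B[0]+B[2])/2,yaw(B[2],B[1]),yaw(B[1],B[0]))
```

```text
Traceback (most recent call last):
ValueError: max() iterable argument is empty
```

Run:
```python
from h import *
c=np.load("pics/w4.npz"); print(c["extrinsics"][:3,3])
P=lambda x,y,z: onz(c,215+x/4,65+y/4,z)[:2]
yaw=lambda a,b: np.degrees(np.arctan2(*(b-a)[::-1]))
H=[P(*q,117) for q in [(414,268),(497,268),(496,398),(414,398)]]
print("handle",np.mean(H,0),np.hypot(*(H[1]-H[0])),np.hypot(*(H[2]-H[1])),yaw(H[1],H[0]),yaw(H[3],H[0]))
S=[P(*q,72) for q in [(236,157),(678,162),(659,483),(240,478)]]
print("stand",np.mean(S,0),[np.hypot(*(S[i]-S[i-1])) for i in range(4)],[yaw(S[1],S[0]),yaw(S[2],S[3]),yaw(S[3],S[0]),yaw(S[2],S[1])])
B=[P(*q,94) for q in [(292,212),(293,432),(606,438)]]; print("bits",[np.hypot(*(B[1]-B[0])),np.hypot(*(B[2]-B[1]))],(B[0]+B[2])/2,yaw(B[2],B[1]),yaw(B[1],B[0]))
```

```text
[499.32787243 294.72232604 391.24503866]
handle [508.32586275 306.72695145] 15.047242705699421 23.12810100763939 -61.65512431400779 -151.7374517060398
stand [508.43375734 307.45612632] [np.float64(66.14305244622824), np.float64(91.32191505639689), np.float64(66.25738495318954), np.float64(92.34013758939824)] [np.float64(-62.261764952928), np.float64(-62.33703482058762), np.float64(-153.09528551871335), np.float64(-152.2133833449609)]
bits [np.float64(42.257680374718426), np.float64(63.6345866572673)] [508.27236746 306.68260171] -62.74052190328347 -152.9158338622502
```

The gauge is at (508.3,307) with yaw 27.6°. The stand measures 66 x 92 mm and the bits are spaced 42 x 64 mm, which matches the known sizes. I'll grip it.

Call:
move_arm(series=[0.035, 0.004, 0.02, 0, 0, 0.7, 0, 0.064, 0.007, 0.04, 0, 0, 0.7, 0, 0.064, 0.007, 0.07, 0, 0, 0.7, 0, 0.064, 0.007, 0.1, 0, 0, 0.7, 0, 0.064, 0.007, 0.13, 0, 0, 0.7, 0, 0.064, 0.007, 0.155, 0, 0, 0.7, 0, 0.064, 0.007, 0.17, 0, 0, 0.7, 0, 0.064, 0.007, 0.17, 0, 0, 0.7, 0, 0.064, 0.007, 0.17, 0, 0, 0.7, 1, 0.064, 0.007, 0.17, 0, 0, 0.7, 1, 0.064, 0.007, 0.17, 0, 0, 0.7, 1, 0.064, 0.007, 0.17, 0, 0, 0.7, 1, 0.064, 0.007, 0.17, 0, 0, 0.7, 1, 0.064, 0.007, 0.17, 0, 0, 0.7, 1, 0.064, 0.007, 0.17, 0, 0, 0.7, 1, 0.064, 0.007, 0.17, 0, 0, 0.7, 1, 0.064, 0.007, 0.17, 0, 0, 0.7, 1, 0.064, 0.007, 0.17, 0, 0, 0.7, 1, 0.064, 0.007, 0.17, 0, 0, 0.7, 1])

```text
time: 9.15
ee_pos: [509.8, 306.4, 79.3]
ee_rot: [-0.238, 0.971, 0.0, 0.001]
force: [-1.1, -0.6, 6.3]
width: 0.176
grasp_force: 58.3
```

Call:
move_arm(series=[0, 0, -0.01, 0, 0, 0, 1, 0, 0, -0.025, 0, 0, 0, 1, 0, 0, -0.045, 0, 0, 0, 1, 0, 0, -0.065, 0, 0, 0, 1, 0, 0, -0.085, 0, 0, 0, 1, 0, 0, -0.11, 0, 0, 0, 1, 0, 0, -0.14, 0, 0, 0, 1, 0, 0, -0.17, 0, 0, 0, 1, 0, 0, -0.17, 0, 0, 0, 1, 0, 0, -0.17, 0, 0, 0, 1, 0, 0, -0.17, 0, 0, 0, 1])

```text
time: 10.07
ee_pos: [509.0, 305.9, 248.1]
ee_rot: [-0.238, 0.971, -0.0, -0.0]
force: [-0.8, 0.1, -0.4]
width: 0.18
grasp_force: 58.4
```

Run:
```python
from workcell import bot, eyes
from h import *
s=bot.sense()
print(s["time"],np.round(s["qpos"],3),s["ee_pos"],s["ee_rot"],s["force"],s["torque"],s["width"],s["grasp_force"])
w=eyes.capture("wrist"); np.savez("pics/w5.npz",**w)
cv2.imwrite("pics/w5.png",w["pixels"][:,80:560,::-1])
```

```text
10.0667 [ 0.541  0.296 -0.032  1.243  0.     0.06 ] [508.9747129  305.87806432 248.06025325] [-2.38466195e-01  9.71150781e-01 -5.20702932e-05 -1.75685108e-04] [-0.83745229  0.13547279 -0.43043865] [-0.00700133 -0.03771957  0.0229712 ] 0.18022839122143566 58.37513744831085
```

View pics/w5.png

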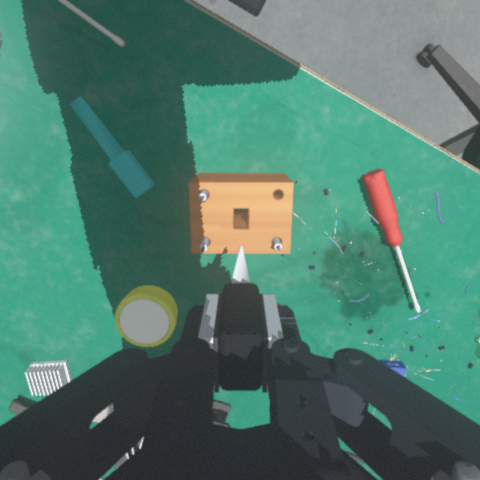

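The gauge is out and upright, with its tip at about full-frame (321,247) and the slot empty behind it. I'll work out where the tip sits relative to the TCP.

Run:
```python
from h import *
c=np.load("pics/w5.npz"); im=c["pixels"]
tcp=np.array([508.97,305.88]); y=2*np.arctan2(.97115,-.23847); X=np.array([np.cos(y),np.sin(y)]);Y=np.array([X[1],-X[0]])
print("yaw",np.degrees(y))
for q in [(321,247),(321,260)]:
    t=onz(c,*q,175.8)[:2]; print(t,"tool xy",(t-tcp)@X,(t-tcp)@Y)
g=cv2.cvtColor(im,cv2.COLOR_RGB2GRAY)
for v in [248,255,262,270,278]:
    print(v,np.where((g[v,300:345]>120))[0]+300)
    
yt=np.radians(188.4); m=np.array([541.1,-91.3]); d=m-tcp
print("d in tool",d@X,d@Y,"turn tool z",-(188.4-np.degrees(y)%360))
```

```text
yaw 207.59250850935436
[502.2111067  303.40771798] tool xy 7.135276792322765 0.9394903527339031
[509.88767723 307.43451799] tool xy -1.5333263179074659 0.952663681303578
248 [300 301 302 303 304 306 307 308 309 310 311 312 313 314 315 316 317 318
 319 320 321 322 323 324 325 326 327 328 329 330 331 332 333 334 335 336
 337 338 339 340 341 342 343 344]
255 [302 303 304 305 306 307 308 309 310 311 312 313 314 315 316 317 318 319
 320 321 322 323 324 325 326 327 328 329 330 331 332 333 334 335 336 337
 338 339 340 341 342 343 344]
262 [302 303 304 305 306 307 308 309 310 311 312 313 314 315 316 317 318 319
 320 321 322 323 324 325 326 327 328 329 330 331 332 333 334 335 336 337
 338 339 340 341 342 343 344]
270 [306 309 310 311 312 313 314 315 316 317 318 319 320 321 322 323 324 325
 326 327 328 329 330 331 332 333 334 335 336 337 338 339 340 341 342 343
 344]
278 [311 312 313 314 315 316 317 318 319 320 321 322 323 324 325 326 327 328
 329 330 331 332 333 334 335 336 337 338 339 340 341 342 343 344]
d in tool 155.4902284706459 -366.8883728740205 turn tool z 19.192508509354354
```

Call:
move_arm(series=[0.012, -0.028, 0, 0, 0, 1.5, 1, 0.025, -0.06, 0, 0, 0, 3, 1, 0.039, -0.092, 0, 0, 0, 5, 1, 0.053, -0.125, 0, 0, 0, 7, 1, 0.067, -0.158, 0, 0, 0, 9, 1, 0.081, -0.191, 0, 0, 0, 11, 1, 0.095, -0.224, 0, 0, 0, 13, 1, 0.109, -0.257, 0, 0, 0, 15, 1, 0.123, -0.29, 0, 0, 0, 17, 1, 0.136, -0.321, 0, 0, 0, 19, 1, 0.147, -0.347, 0, 0, 0, 19.2, 1, 0.154, -0.364, 0, 0, 0, 19.2, 1, 0.1558, -0.3678, 0, 0, 0, 19.2, 1, 0.1558, -0.3678, 0.02, 0, 0, 19.2, 1, 0.1558, -0.3678, 0.04, 0, 0, 19.2, 1, 0.1558, -0.3678, 0.058, 0, 0, 19.2, 1, 0.1558, -0.3678, 0.063, 0, 0, 19.2, 1, 0.1558, -0.3678, 0.063, 0, 0, 19.2, 1, 0.1558, -0.3678, 0.063, 0, 0, 19.2, 1])

```text
time: 11.7
ee_pos: [541.2, -91.5, 185.2]
ee_rot: [-0.074, 0.997, 0.0, -0.001]
force: [0.1, 0.6, 0.8]
width: 0.179
grasp_force: 58.6
```

Run:
```python
from workcell import bot, eyes
from h import *
s=bot.sense()
print(s["time"],np.round(s["qpos"],3),s["ee_pos"],s["ee_rot"],s["force"],s["torque"],s["width"],s["grasp_force"])
w=eyes.capture("wrist"); np.savez("pics/w6.npz",**w)
print(proj(w,(541.1,-91.3,101)))
g=w["pixels"][180:300,240:400]
lab=cv2.cvtColor(g,cv2.COLOR_RGB2LAB); lab[...,0]=cv2.createCLAHE(3,(3,3)).apply(lab[...,0])
cv2.imwrite("pics/c6.png",cv2.resize(cv2.cvtColor(lab,cv2.COLOR_LAB2BGR),None,fx=5,fy=5,interpolation=cv2.INTER_CUBIC))
```

```text
11.7 [-0.168  0.242 -0.249  1.081  0.    -0.315] [541.21378293 -91.51616675 185.19916784] [-7.35213047e-02  9.97293484e-01  1.99958452e-04 -5.34174828e-04] [0.11165478 0.60629558 0.80455109] [ 0.01428328 -0.02094429  0.03157329] 0.1790939300280528 58.55600595474243
[320.12779559 251.7189564 ]
```

View pics/c6.png

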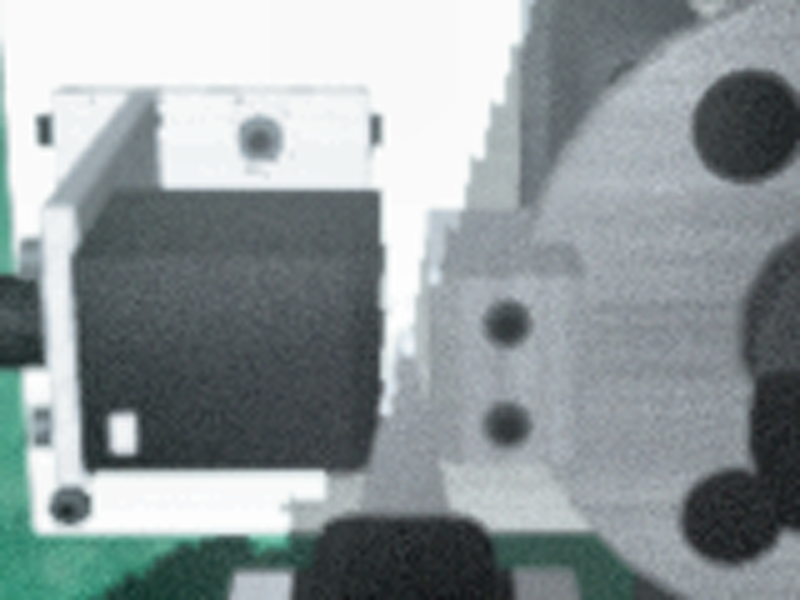

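The crop shows the blade from (365..445, 490) tapering up to about (405,370), centred in the gap. The pickup face is at x≈382 and the lug edge at x≈430. I'll descend gently to just before the expected contact.

Call:
move_arm(series=[0, 0, 0.004, 0, 0, 0, 1, 0, 0, 0.008, 0, 0, 0, 1, 0, 0, 0.012, 0, 0, 0, 1, 0, 0, 0.016, 0, 0, 0, 1, 0, 0, 0.02, 0, 0, 0, 1, 0, 0, 0.023, 0, 0, 0, 1, 0, 0, 0.026, 0, 0, 0, 1, 0, 0, 0.028, 0, 0, 0, 1, 0, 0, 0.03, 0, 0, 0, 1, 0, 0, 0.031, 0, 0, 0, 1, 0, 0, 0.031, 0, 0, 0, 1, 0, 0, 0.031, 0, 0, 0, 1])

```text
time: 12.75
ee_pos: [541.6, -92.1, 154.3]
ee_rot: [-0.073, 0.997, -0.0, 0.0]
force: [0.4, -0.8, -0.5]
width: 0.184
grasp_force: 58.6
```

Call:
move_arm(series=[0, 0, 0.001, 0, 0, 0, 1, 0, 0, 0.002, 0, 0, 0, 1, 0, 0, 0.003, 0, 0, 0, 1, 0, 0, 0.004, 0, 0, 0, 1, 0, 0, 0.005, 0, 0, 0, 1, 0, 0, 0.006, 0, 0, 0, 1, 0, 0, 0.007, 0, 0, 0, 1, 0, 0, 0.007, 0, 0, 0, 1, 0, 0, 0.007, 0, 0, 0, 1])

```text
time: 13.5
ee_pos: [541.5, -92.0, 147.2]
ee_rot: [-0.073, 0.997, 0.0, -0.0]
force: [-0.1, 1.4, -1.1]
width: 0.177
grasp_force: 58.6
```

Call:
move_arm(series=[0, 0, 0.001, 0, 0, 0, 1, 0, 0, 0.002, 0, 0, 0, 1, 0, 0, 0.002, 0, 0, 0, 1, 0, 0, 0.002, 0, 0, 0, 1])

```text
time: 13.83
ee_pos: [541.5, -92.0, 145.2]
ee_rot: [-0.073, 0.997, 0.0, -0.0]
force: [-1.2, 0.8, -1.4]
width: 0.182
grasp_force: 58.5
```

Call:
move_arm(series=[0, 0, 0.001, 0, 0, 0, 1, 0, 0, 0.002, 0, 0, 0, 1, 0, 0, 0.002, 0, 0, 0, 1, 0, 0, 0.002, 0, 0, 0, 1])

```text
time: 14.17
ee_pos: [541.5, -91.9, 143.2]
ee_rot: [-0.073, 0.997, 0.0, 0.0]
force: [0.2, 1.2, -1.8]
width: 0.179
grasp_force: 58.5
```

```bash
cat > avg.py <<'E'
from workcell import bot, eyes
import numpy as np
F=[];T=[];P=[]
for i in range(10):
    eyes.capture("side"); s=bot.sense(); F.append(s["force"]);T.append(s["torque"]);P.append(s["ee_pos"])
a=np.radians(8.4); f=np.mean(F,0)
print(s["time"],"F",f.round(2),"sd",np.std(F,0).round(2),"T",np.mean(T,0).round(3),"P",np.mean(P,0).round(2),"Frig",round(f[0]*np.cos(a)+f[1]*np.sin(a),2),round(-f[0]*np.sin(a)+f[1]*np.cos(a),2))
E
python3 avg.py
```

```text
14.6667 F [ 0.51  2.29 -1.43] sd [0.52 0.59 0.57] T [ 0.61  -0.111  0.003] P [541.5  -91.91 143.2 ] Frig 0.84 2.19
```

There is a one-sided touch on the pickup (about 2.2 N in +y), so I'll shift 0.5 mm towards the wheel.

Call:
move_arm(series=[0, 0.0005, 0, 0, 0, 0, 1, 0, 0.0005, 0, 0, 0, 0, 1, 0, 0.0005, 0, 0, 0, 0, 1])

```text
time: 14.92
ee_pos: [541.4, -91.8, 143.3]
ee_rot: [-0.073, 0.997, -0.0, -0.0]
force: [-0.2, 1.6, -0.4]
width: 0.181
grasp_force: 58.6
```

```bash
python3 avg.py
```

```text
15.4167 F [-0.29  0.6  -0.8 ] sd [0.44 0.46 0.31] T [ 0.157  0.044 -0.   ] P [541.46 -91.79 143.34] Frig -0.2 0.63
```

Call:
move_arm(series=[0, 0.0002, 0.001, 0, 0, 0, 1, 0, 0.0002, 0.002, 0, 0, 0, 1, 0, 0.0002, 0.002, 0, 0, 0, 1])

```text
time: 15.67
ee_pos: [541.4, -91.5, 141.1]
ee_rot: [-0.073, 0.997, -0.0, -0.0]
force: [0.1, 0.4, -1.3]
width: 0.177
grasp_force: 58.7
```

```bash
python3 avg.py
```

```text
16.1667 F [-0.11  0.01 -0.54] sd [0.51 0.55 0.58] T [-0.006  0.003 -0.006] P [541.45 -91.41 141.3 ] Frig -0.11 0.03
```

Call:
move_arm(series=[0, 0, 0.001, 0, 0, 0, 1, 0, 0, 0.002, 0, 0, 0, 1, 0, 0, 0.003, 0, 0, 0, 1, 0, 0, 0.003, 0, 0, 0, 1])

```text
time: 16.5
ee_pos: [541.2, -91.4, 138.0]
ee_rot: [-0.073, 0.997, 0.0, -0.0]
force: [0.3, -0.5, -1.1]
width: 0.18
grasp_force: 58.7
```

```bash
python3 avg.py
```

```text
17.0 F [ 0.    0.02 -0.55] sd [0.56 0.51 0.55] T [ 0.012 -0.     0.008] P [541.43 -91.38 138.28] Frig 0.0 0.02
```

Call:
move_arm(series=[0, 0, 0.001, 0, 0, 0, 1, 0, 0, 0.002, 0, 0, 0, 1, 0, 0, 0.003, 0, 0, 0, 1, 0, 0, 0.003, 0, 0, 0, 1])

```text
time: 17.33
ee_pos: [541.4, -91.3, 135.1]
ee_rot: [-0.073, 0.997, 0.0, -0.0]
force: [0.7, 0.7, -1.8]
width: 0.183
grasp_force: 58.7
```

```bash
python3 avg.py
```

```text
17.8333 F [ 0.06  0.86 -1.33] sd [0.56 0.29 0.51] T [ 0.18  -0.028  0.011] P [541.35 -91.3  135.19] Frig 0.19 0.84
```

Call:
move_arm(series=[0, 0.0003, 0.001, 0, 0, 0, 1, 0, 0.0003, 0.002, 0, 0, 0, 1, 0, 0.0003, 0.002, 0, 0, 0, 1])

```text
time: 18.08
ee_pos: [541.7, -91.2, 133.5]
ee_rot: [-0.073, 0.997, -0.0, 0.0]
force: [-0.8, 0.2, 0.9]
width: 0.183
grasp_force: 59.1
```

```bash
python3 avg.py
```

```text
18.5833 F [0.33 0.24 2.17] sd [0.61 0.52 0.48] T [ 0.071 -0.028  0.006] P [541.67 -91.18 133.52] Frig 0.36 0.19
```

The upward force has risen by about 2.7 N with a balanced side force, so the blade now drags on both faces. I'll go 0.5 mm deeper for margin and hold.

Call:
move_arm(series=[0, 0, 0.0005, 0, 0, 0, 1, 0, 0, 0.0005, 0, 0, 0, 1, 0, 0, 0.0005, 0, 0, 0, 1, 0, 0, 0.0005, 0, 0, 0, 1])

```text
time: 18.92
ee_pos: [541.7, -91.2, 133.1]
ee_rot: [-0.073, 0.997, -0.0, 0.0]
force: [0.0, 0.3, 4.6]
width: 0.178
grasp_force: 59.4
```

```bash
python3 avg.py
```

```text
19.4167 F [0.46 0.14 5.25] sd [0.5  0.41 0.42] T [ 0.021 -0.069  0.015] P [541.69 -91.18 133.08] Frig 0.47 0.07
```

The net upward force is 5.8 N, the side force is about zero, and everything is at rest. Handing in.

```bash
python3 -c "
from workcell import job
print(job.sign_off())"
```

```text
the job is handed in; nothing more can be done
None
```

The job is handed in; no verdict came back. The lug faces the pickup to within about 1° by the camera, and the gauge is held upright about 40 mm deep in the gap, dragging evenly on both faces with about 6 N of upward drag, which reads as a gap of roughly 6.7 mm.

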